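Cull the crooked rail from the rack and clamp it in the sawing jig

ROBOT

A 6-joint arm with a two-finger parallel gripper is mounted at the origin on the work surface; the furniture and walls round the work are solid. World frame = base frame: x ahead of the robot, y to its left, z up, the work surface at z = 0. Lengths are in mm, angles in rad, forces in N, time in s.
With the tool pointing down it reaches from about 300 to 875 mm from the base axis. Payload 4.2 kg.
Tool frame: the origin (TCP) lies midway between the tips of the shut fingers; the grasp point (between the pads) lies 19 mm behind it; z points along the fingers, y is the line along which they close (so a half turn about z gives the same grasp; the last joint's range is limited). The gripper opens to 85 mm and grips with 20 to 120 N. Pads are 22 mm wide; open, the fingers measure 114 mm over their backs; the gripper's body (76 mm by 85 mm) begins 54 mm behind the grasp point. The pads swing forward as they close: fully open they stand 13 mm farther back than shut.
Start: joints at [1.217, 0.32, 1.565, -0, 1.257, -0.02], TCP at [188.393, 543.277, 231.338] pointing down, gripper open.
Joint ranges: [-3.11, 3.11], [-0.84, 2.01], [0.21, 2.61], [-1.34, 4.49], [0.05, 2.63], [-2.56, 2.56]. Speed limits (rad/s): [2.57, 2.57, 3.14, 3.14, 3.14, 3.14].

INTERFACE

Orientations are given as [roll, pitch, yaw] about the fixed x, y, z axes, in that order (R = Rz(yaw) Ry(pitch) Rx(roll)).
In Python, from rig import bot gives the robot as it stands. Calls block until the motion is done:
- bot.move_ptp(position, orientation): joint-space move of the TCP to a pose.
- bot.move_linear(position, frame=None, feed=150, until_force=None): straight line of the TCP; frame=None keeps the orientation; feed is the mean speed in mm/s. With until_force (N) it stops when the force on the tool has changed by that much, and returns True; else False.
- bot.set_joints(angles): joint-space move.
- bot.gripper_open() and bot.close(grasp_force=None): open the fingers fully, or close them until they stop; grasp_force is the grip in N (None keeps the last).
- bot.wait(seconds).
- bot.solve_ik(position, orientation): joint angles nearest the present ones, or None.
- bot.grab_frame(name): name is "scene" or "top"; returns (picture, depth): 420x560x3 uint8, red, green, blue; 420x560 float32, mm along the optical axis (not along the pixel's ray), 0 where there is no reading.
- bot.calibration(name): a dict with "K" (3x3 intrinsics, pixels), "D" ([k1, k2, p1, p2, k3] as OpenCV has them; the pictures are not rectified), "xyz" and "rotation" of the camera in the world. Camera axes: x right, y down, z forward; pixel columns grow to the right and rows downward; lengths in mm; the calibration is good to about 2 mm. A picture is of the moment at which its call begins. calibration takes no time and is no camera call.
A pose or a line that the arm cannot do raises bot.IKError and nothing moves.
- bot.sign_off(): hands the job in; it is judged then, once.
Trained networks look in the newest picture that a camera, given by its name, has taken for a name from the list of things; names that differ only in an ending like _2 or _b are one class to them, and where a whole thing is asked for, a point or a joint stands for the part that bears it (a point fixed in the world has none). Each returns a list of dicts, best first, with "conf" (0 to 1); they miss things now and then, are a little off and sometimes report something else, mostly with a low value. They report only what shows in the picture. A call takes as long as a camera call.
- bot.search_frame(camera, name): "bbox" ([left, top, right, bottom] in pixels, round what is visible of it).
- bot.outline_of(camera, name): "region" (420x560 bool, what is visible of it) and "bbox" ([left, top, right, bottom] in pixels, round what is visible of it).
- bot.mark_of(camera, name): "pixel" ([row, column] in pixels: a listed point, or the origin of a listed thing).
Readings, each from a call of its own:
- bot.read_time_s(): time.
- bot.read_q(): joint angles.
- bot.read_joint_velocities(): joint speeds.
- bot.read_effort(): joint torques, N m.
- bot.read_ee_pos(): TCP position.
- bot.read_orientation(): TCP orientation.
- bot.read_ft_force(): force on the tool from outside, world axes, zero at the start.
- bot.read_torque(): the same for the moment, N m.
- bot.read_opening(): opening from 0.0 (shut) to 1.0 (fully open).
- bot.read_gripper_force(): force on a finger pad.
Only numpy, scipy, OpenCV 4.12 (cv2) and the standard library are available. Lean on these libraries where they do the work, as an engineer would, in place of code of your own. Each camera call takes 0.05 s, during which the arm holds its last target. There are 200 camera calls.

TASK

One of the five wooden rails on the sloping rack was sawn crooked at its upper end: take that rail out and lay it flat in the sawing jig, its square end butted against the end stop and its crooked end towards the saw guide. Then swing the red-knobbed cam lever round until it holds the rail tight against the fence. Leave the four good rails in the rack and do not disturb the other things on the bench.

Things in the scene. Friction and masses are not known exactly. Their poses are not given: they have to be found in the camera images.
- rail_skew: the crooked rail: light wood, 150 long (its x), 28 wide (y), 36 high (z) mm; origin at the centre of the underside of the full 150 mm outline; its x points to the crooked end, which is cut aslant in plan: 150 mm long on the -y side, 130 mm on the +y side; the -x end is square. In the rack x points 32 deg up the slope and z off the board
- rail_a: good rail, light wood, 150 x 28 x 36 mm, both ends square; origin and axes as rail_skew; any of the five places in the rack
- rail_b: good rail, darker wood, else as rail_a
- rail_c: good rail, light wood, else as rail_a
- rail_d: good rail, darker wood, else as rail_a
- rack: fixed plywood rack, 172 deep x 312 wide x 134 high mm, origin centre of its foot; x runs horizontally uphill, y across. Its board slopes up 32 deg towards +x and carries five rails side by side, 58 mm apart (30 mm between rails), square ends down against a lip 18 mm high; grey strips 9 mm high lie between them
- jig: fixed sawing jig, origin centre of its foot; plywood board 140 (x) x 220 (y) mm, top 21 mm up. Fence along y, 12 mm high, its face at x +34 mm; end stop 12 mm high, its face at y +80 mm (x -9 to +33). Saw guide: two posts 50 mm high at x 54 to 68, y -72 to -22 mm, beside a kerf at y -47. A rail laid home has its centre at x +20, y +5 mm, its crooked end to -y
- cam_lever (a joint): eccentric cam lever on a vertical pin at jig x -21.5, y 0 mm; 0 = open, lever pointing to jig -x; grows anticlockwise seen from above, lever then swings to jig -y; stop at 1.9. Open up to 0.3 it leaves 6 mm or more of play beside a rail; it meets a rail lying on the fence at about 1.2 rad; stays where left. Cam and lever lie 1 to 12 mm above the board, the pin's nut reaches 17 mm
- lever_knob (a point): centre of the ball of the red upright knob on the lever, 85 mm from the pin; ball 25 mm across, stem below it 20 mm across down to the lever; its centre is 61 mm above the bench
- skew_end (a point): centre of the crooked end's full outline on rail_skew, at rail x +75, z +18 mm
- sanding_block: bystander: cork sanding block 51 x 90 x 28 mm, loose, origin under its centre
- tape_roll: bystander: roll of green tape, 97 mm across, 24 high, loose, lying flat, origin under its centre
- marker_pen: bystander: marker pen 131 mm long (y), 15 thick, loose, origin under its centre
- glue_bottle: bystander: small white glue bottle with a red cap, 33 mm across, 112 high, loose, upright, origin under its centre

How it is judged:
By the outcome, as a careful person would: the job done as asked, in the order asked, and still so for the second after the job is handed in, with the robot touching nothing.
It also fails if it takes over 58 s, if anything falls off the work surface, if the arm or the gripper's body presses on something with over 40 N, if the wrist force passes 120 N, or if a joint passes its speed limit or range.

## Working session

There is one attempt and no reset: what is moved stays moved. The work goes in short steps, each a Python script; the robot and the scene stay as the last script left them, time stands still between calls to the robot, and variables do not carry over. Pictures are saved under pics/ and viewed, at most 10 in all, crops included, and the job is handed in when it is done.

```bash
mkdir -p pics; ls
cat > h.py <<'E'
import numpy as np, cv2, sys
from rig import bot
def cal(n):
    c=bot.calibration(n); return np.array(c["K"],float),np.array(c["D"],float),np.array(c["xyz"],float),c["rotation"]
E
python3 - <<'E'
from h import *
for n in ("scene","top"):
    p,d=bot.grab_frame(n); cv2.imwrite(f"pics/{n}0.png",p[:,:,::-1]); np.save(n+"0.npy",d); np.save(n+"0p.npy",p)
    print(n,bot.calibration(n))
    for o in ("rail_skew","rail_a","rack","jig","cam_lever","sanding_block","tape_roll","marker_pen","glue_bottle"):
        print(o,[(r["bbox"],round(r["conf"],2)) for r in bot.search_frame(n,o)])
    for o in ("rail_skew","skew_end","rack","jig","lever_knob","cam_lever"):
        print('mark',o,[(np.round(r["pixel"],1).tolist(),round(r["conf"],2)) for r in bot.mark_of(n,o)])
print(bot.read_time_s(),bot.read_orientation())
E
```

```text
pics
scene {'K': array([[498.0433146 ,   0.        , 281.90906809],
       [  0.        , 498.0433146 , 209.42557675],
       [  0.        ,   0.        ,   1.        ]]), 'D': array([0.00620886, 0.        , 0.        , 0.        , 0.        ]), 'xyz': array([-425.36134941, -813.48004867,  647.13525216]), 'rotation': array([-1.95751592,  0.00267537, -0.87262595])}
rail_skew [([313.4, 200.2, 352.4, 245.4], 0.96)]
rail_a [([299.4, 191.0, 335.2, 236.0], 0.91), ([254.6, 180.1, 293.6, 219.8], 0.91), ([286.1, 192.0, 322.2, 230.8], 0.85), ([271.3, 184.8, 307.8, 228.0], 0.82)]
rack [([251.2, 180.3, 368.5, 265.8], 0.85), ([300.1, 191.0, 337.9, 239.1], 0.25)]
jig [([336.0, 256.8, 380.5, 302.3], 0.75)]
cam_lever [([351.9, 276.9, 374.6, 301.5], 0.78)]
sanding_block [([252.4, 253.6, 285.4, 273.0], 0.86)]
tape_roll [([208.4, 246.9, 243.4, 270.4], 0.72)]
marker_pen [([233.5, 271.4, 280.6, 290.6], 0.62)]
glue_bottle [([212.4, 181.6, 224.9, 207.1], 0.57)]
mark rail_skew [([224.7, 336.2], 0.74), ([211.4, 220.5], 0.49)]
mark skew_end [([204.4, 348.5], 0.96)]
mark rack [([237.8, 303.5], 0.73), ([212.7, 290.3], 0.17)]
mark jig []
mark lever_knob [([285.7, 357.2], 0.56)]Traceback (most recent call last):
  File "<stdin>", line 8, in <module>
ValueError: it knows: glue_bottle, jig, lever_knob, marker_pen, rack, rail, rail_skew, sanding_block, skew_end, tape_roll
```

```bash
cat >> h.py <<'E'
from scipy.spatial.transform import Rotation as Ro
def cam(n):
    K,D,t,r=cal(n); return K,D,t,Ro.from_euler('xyz',r).as_matrix()
def ray(n,row,col):
    K,D,t,R=cam(n); u=cv2.undistortPoints(np.array([[[col,row]]],float),K,D)[0,0]
    return t,R@np.array([u[0],u[1],1.])
def atz(n,row,col,z):
    t,d=ray(n,row,col); return t+d*(z-t[2])/d[2]
def cloud(n,depth):
    K,D,t,R=cam(n); rr,cc=np.mgrid[:420,:560]
    u=cv2.undistortPoints(np.stack([cc,rr],-1).reshape(-1,1,2).astype(float),K,D)[:,0]
    P=np.c_[u,np.ones(len(u))]*depth.reshape(-1,1)
    return (P@R.T+t).reshape(420,560,3)
def proj(n,P):
    K,D,t,R=cam(n); return cv2.projectPoints(np.array(P,float).reshape(-1,1,3),R.T.copy(),-R.T@t,K,D)[0][:,0]
E
python3 - <<'E'
from h import *
p,d=bot.grab_frame("scene")
C={}
for n in ("scene","top"):
    p,d=bot.grab_frame(n); C[n]=cloud(n,d); np.save(n+"C.npy",C[n])
    cv2.imwrite(f"pics/{n}0.png",p[:,:,::-1])
    np.save(n+"0p.npy",p)
n="top"
print(bot.calibration(n))
def P3(n,row,col):
    r,c=int(round(row)),int(round(col)); w=C[n][r-1:r+2,c-1:c+2].reshape(-1,3); return np.round(np.median(w,0),0).tolist()
for o in ("rail_skew","rail_a","rack","jig","cam_lever","sanding_block","tape_roll","marker_pen","glue_bottle"):
    print(o,[(r["bbox"],round(r["conf"],2)) for r in bot.search_frame(n,o)])
for n in ("scene","top"):
  for o in ("rail_skew","skew_end","rail","rack","jig","lever_knob"):
    for r in bot.mark_of(n,o): print(n,'mark',o,np.round(r["pixel"],1).tolist(),round(r["conf"],2),P3(n,*r["pixel"]))
print(bot.read_time_s(),bot.read_orientation())
a=np.vstack([cv2.resize(cv2.imread("pics/top0.png"),(800,600))]); cv2.imwrite("pics/t1.png",a)
s=cv2.imread("pics/scene0.png")[160:320,190:400]; cv2.imwrite("pics/s1.png",cv2.resize(s,None,fx=3.7,fy=3.7,interpolation=cv2.INTER_CUBIC))
E
```

```text
{'K': array([[494.3151608 ,   0.        , 280.04745709],
       [  0.        , 494.3151608 , 214.81906004],
       [  0.        ,   0.        ,   1.        ]]), 'D': array([0.0444985, 0.       , 0.       , 0.       , 0.       ]), 'xyz': array([ 449.64868673,   -2.43231443, 1383.45075225]), 'rotation': array([-3.06704081,  0.00384249, -1.55422191])}
rail_skew [([314.6, 152.7, 331.7, 204.8], 0.8)]
rail_a [([232.6, 141.1, 244.3, 199.9], 0.92), ([272.1, 145.6, 285.8, 201.3], 0.86), ([251.0, 143.6, 265.3, 198.8], 0.71), ([293.5, 148.6, 308.6, 205.6], 0.69)]
rack [([224.3, 129.7, 349.4, 211.3], 0.65), ([315.7, 150.7, 333.4, 207.7], 0.59)]
jig [([358.0, 185.6, 444.3, 261.2], 0.61)]
cam_lever [([291.4, 145.8, 307.4, 203.5], 0.7), ([388.7, 215.7, 410.3, 259.9], 0.6)]
sanding_block [([276.9, 230.1, 309.4, 263.4], 0.9), ([238.6, 250.9, 274.1, 286.8], 0.28)]
tape_roll [([239.3, 248.9, 274.8, 286.0], 0.75), ([233.1, 139.4, 245.7, 198.3], 0.56)]
marker_pen [([293.0, 255.9, 313.1, 295.2], 0.54), ([251.1, 144.4, 266.9, 200.1], 0.45)]
glue_bottle [([150.0, 173.0, 163.3, 188.0], 0.66)]
scene mark rail
[... 563 characters left out ...]
09.0, 110.0]
top mark rail_skew [247.7, 291.5] 0.65 [460.0, -30.0, 27.0]
top mark rail_skew [149.5, 324.5] 0.29 [716.0, -107.0, 113.0]
top mark skew_end [150.9, 324.9] 0.76 [713.0, -110.0, 110.0]
top mark skew_end [267.1, 253.5] 0.42 [406.0, 75.0, 0.0]
top mark rail [169.8, 239.2] 0.96 [660.0, 113.0, 110.0]
top mark rail [171.3, 257.7] 0.95 [658.0, 63.0, 110.0]
top mark rail [173.0, 276.7] 0.85 [653.0, 14.0, 110.0]
top mark rail [172.3, 300.5] 0.67 [656.0, -46.0, 115.0]
top mark rack [175.2, 280.6] 0.92 [649.0, 3.0, 108.0]
top mark jig [219.5, 401.4] 0.82 [542.0, -325.0, 33.0]
top mark lever_knob [256.4, 399.0] 0.56 [444.0, -310.0, 74.0]
1.95 [ 3.14146304e+00 -1.67290689e-05  2.80784757e+00]
```

View pics/t1.png

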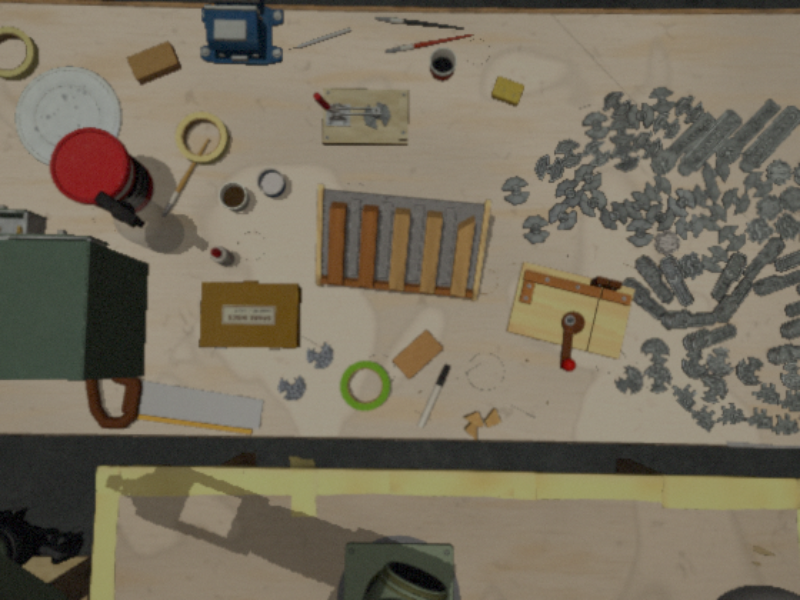

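View pics/s1.png

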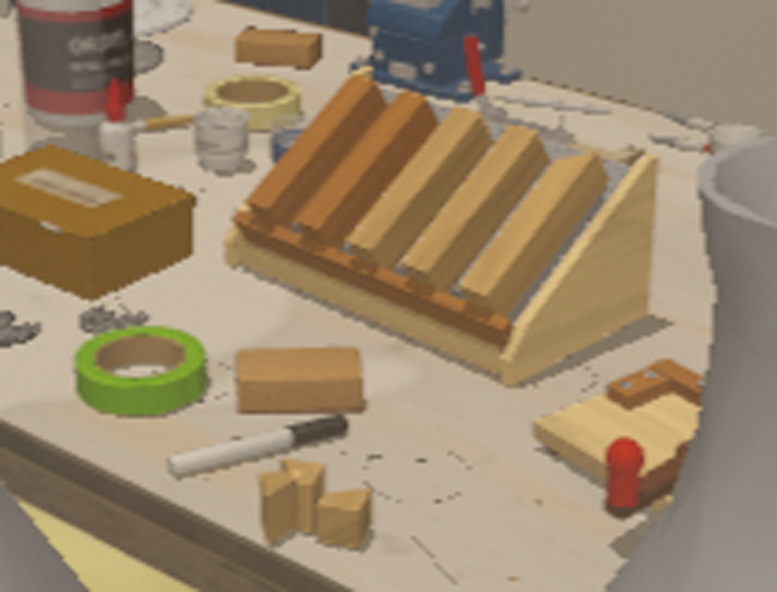

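The crooked rail is the rightmost one: its cut tip shows at about (465,222) in the enlarged top view and (590,155) in the scene crop. The jig is at (570,310), with its stop on the left, its fence on the far side and the red knob at (569,365), so the lever is about open. Next I'll fit the poses from the depth clouds.

Run:
```python
from h import *
def grp(P,n):
    # robust plane fit
    c=np.median(P,0); 
    for _ in range(8):
        d=P-c; w=np.abs(d@n)<(6 if _<4 else 3); c=P[w].mean(0); n2=np.linalg.svd(P[w]-c)[2][2]; n=n2*np.sign(n2@n)
    return c,n,w
n0=np.array([-np.sin(np.radians(32)),0,np.cos(np.radians(32))])
for n in ("top","scene"):
    bot.grab_frame(n); C=np.load(n+"C.npy")
    allP=[];sk=None
    for o in ("rail_skew","rail"):
        for r in bot.outline_of(n,o):
            if r["conf"]<.5: continue
            P=C[r["region"]]; P=P[(P[:,2]>20)&(P[:,2]<200)&(P[:,0]>500)]
            if len(P)<40: continue
            c,nn,w=grp(P,n0); Q=P[w]
            print(n,o,round(r["conf"],2),len(P),w.sum(),"c",c.round(1),"n",nn.round(3)); allP.append((o,Q))
    # common normal
    M=np.vstack([q-q.mean(0) for _,q in allP]); nn=np.linalg.svd(M,full_matrices=False)[2][2]; nn*=np.sign(nn[2])
    print("normal",nn.round(3),"slope",np.degrees(np.arccos(nn[2])).round(2),"yaw",np.degrees(np.arctan2(-nn[1],-nn[0])).round(2))
    yaw=np.arctan2(-nn[1],-nn[0])
    for o,q in allP:
        ex=np.array([np.cos(yaw),np.sin(yaw),0]); ux=ex-nn*(ex@nn); ux/=np.linalg.norm(ux); uy=np.cross(nn,ux)
        ab=np.c_[q@ux,q@uy].astype(np.float32); (cx,cy),sz,an=cv2.minAreaRect(ab)
        print(o,"rect",np.round(ux*cx+uy*cy+nn*(q@nn).mean(),1),np.round(sz,1),round(an,1))
    # jig
    if n=="top":
      for r in bot.outline_of(n,"jig")[:2]:
        P=C[r["region"]]; B=P[(abs(P[:,2]-21)<7)]; A=P[(P[:,2]>12)&(P[:,2]<42)]
        for X in (A,B): print("jig",r["conf"],len(X),np.median(X[:,2]).round(1),[np.round(v,1) for v in cv2.minAreaRect(X[:,:2].astype(np.float32))])
    for r in bot.mark_of(n,"lever_knob"): print("knob",n,r["pixel"],atz(n,*r["pixel"],61).round(1),r["conf"])
    for r in bot.mark_of(n,"jig"): print("jigm",n,r["pixel"],atz(n,*r["pixel"],0).round(1),r["conf"])
    for r in bot.mark_of(n,"rack"): print("rackm",n,atz(n,*r["pixel"],0).round(1),r["conf"])
    for r in bot.mark_of(n,"rail_skew")[:1]: t,d=ray(n,*r["pixel"]); print("ray",n,t.round(1),d.round(4))
np.set_printoptions(linewidth=250,suppress=True)
C=np.load("topC.npy"); print(C[170,300:352].round(0).astype(int).tolist())
t=np.load("top0p.npy")[:,:,::-1]; cv2.imwrite("pics/t2.png",np.vstack([cv2.resize(t[180:270,350:450],(660,594),interpolation=cv2.INTER_CUBIC)]))
```

```text
top rail_skew 0.6 613 408 c [ 634.3 -107.8  104.2] n [-0.527  0.047  0.848]
top rail 0.98 657 435 c [642.8 -50.3 106.7] n [-0.53   0.013  0.848]
top rail 0.95 618 417 c [654.1  64.6 108. ] n [-0.533  0.016  0.846]
top rail 0.71 688 449 c [658.6 122.8 108.1] n [-0.525  0.048  0.85 ]
top rail 0.62 564 420 c [651.1   7.2 108.7] n [-0.53   0.033  0.848]
normal [-0.529  0.032  0.848] slope 32.0 yaw -3.47
rail_skew rect [ 634.5 -107.8  104.4] [ 27.8 146.7] 89.4
rail rect [641.1 -50.2 105.7] [ 28.1 149.9] 89.2
rail rect [651.1  65.2 106.1] [ 27.9 148.5] 88.9
rail rect [654.8 122.3 105.7] [148.3  29.1] 1.0
rail rect [647.5   7.2 106.5] [ 27.4 147.2] 89.1
jig 0.95 4007 22.0 [array([ 531.5, -318.9]), array([220.1, 183. ]), np.float64(76.5)]
jig 0.95 2991 20.8 [array([ 531.5, -318.9]), array([220.1, 183. ]), np.float64(76.5)]
jig 0.38 552 26.9 [array([461.6, -31.6]), array([47.5, 89.8]), np.float64(42.8)]
jig 0.38 359 25.6 [array([461.6, -31.6]), array([47.5, 89.8]), np.float64(42.8)]
knob top [257.5, 396.4] [ 439.7 -306.6   61. ] 0.73
knob top [174.3, 278.6] [657.9  10.   61. ] 0.53
knob top [
[... 1348 characters left out ...]
3, 91], [666, -76, 90], [666, -78, 89], [666, -81, 93], [666, -83, 91], [666, -86, 89], [666, -89, 94], [668, -92, 80], [668, -95, 83], [665, -96, 99], [661, -97, 123], [661, -99, 122], [661, -102, 124], [662, -105, 116], [661, -107, 122], [661, -110, 123], [662, -112, 121], [662, -115, 116], [662, -118, 120], [662, -120, 121], [661, -122, 126], [668, -129, 83], [668, -132, 84], [668, -134, 83], [668, -137, 83], [669, -140, 81], [666, -141, 97], [666, -144, 94], [667, -146, 94], [666, -149, 95], [682, -162, 1], [682, -165, 0], [682, -168, 4], [683, -171, -3], [683, -174, -5], [683, -177, -4], [682, -179, 4], [683, -183, -3], [683, -185, -2], [684, -189, -6], [683, -191, -4], [683, -193, -1]]
```

View pics/t2.png

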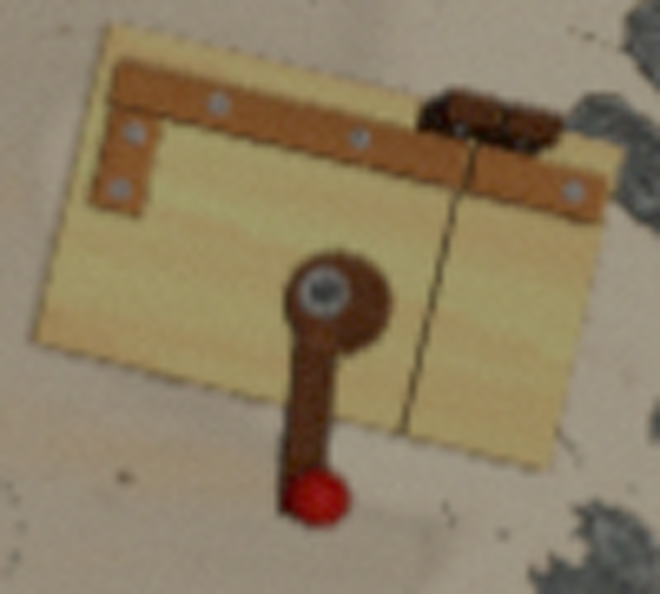

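The crop shows the jig corners at (110,25), (622,150), (35,340) and (545,468), the pin at (322,290) and the knob at (318,497), so the lever is about open.

The open fingers (114 mm over their backs) don't fit between the rails. The cheek beside the crooked rail is low, with about 17 mm of free space. So I'll straddle off-centre towards the cheek and let the closing fingers draw the rail over.

```bash
cat >> h.py <<'E'
psi=np.radians(-4.7); S=np.radians(32)
ux=np.array([np.cos(S)*np.cos(psi),np.cos(S)*np.sin(psi),np.sin(S)]); uy=np.array([-np.sin(psi),np.cos(psi),0]); un=np.cross(ux,uy)
top=np.array([636,-108,105.3])
def rpy(x,y,z): return Ro.from_matrix(np.c_[x,y,z]).as_euler('xyz')
Opick=rpy(-ux,uy,-un)
pj=np.radians(-13.5); jx=np.array([np.cos(pj),np.sin(pj),0]); jy=np.array([-np.sin(pj),np.cos(pj),0]); Z=np.array([0,0,1.])
Olay=rpy(jy,jx,-Z)   # rail x (-> jig -y) = -tool x ; rail y (-> jig x) = tool y
E
cat > st.py <<'E'
from h import *
# jig check
pts={"TL":(110,25),"TR":(622,150),"BL":(35,340),"BR":(545,468)}
W={k:atz("top",180+(v[1]+.5)/6.6-.5,350+(v[0]+.5)/6.6-.5,21)[:2] for k,v in pts.items()}
c=sum(W.values())/4; print({k:v.round(1) for k,v in W.items()},"c",c.round(1))
for a,b in (("TL","TR"),("BL","BR")): d=W[a]-W[b]; print("yaw",np.degrees(np.arctan2(-d[0],d[1])).round(2),np.linalg.norm(d).round(1))
for a,b in (("TL","BL"),("TR","BR")): d=W[a]-W[b]; print("yaw",np.degrees(np.arctan2(d[1],d[0])).round(2),np.linalg.norm(d).round(1))
f=lambda x,y,z:atz("top",180+(y+.5)/6.6-.5,350+(x+.5)/6.6-.5,z).round(1)
print("pin",f(322,290,38),"knob",f(318,497,61),"fence/stop inner corner",f(158,122,33),"fence right inner",f(600,220,33),"stop low inner", f(142,214,33))
j=c
g=top-5*ux-13*uy
for nm,p,o in (("hover",g+110*un,Opick),("grip",g-10.5*un,Opick),("up",g+90*un+13*uy,Opick)):
    q=bot.solve_ik(p,o); print(nm,p.round(1),None if q is None else np.round(q,2))
J=np.r_[c,0]
for zz in (150,46): q=bot.solve_ik(J+20*jx+10*jy+zz*Z,Olay); print(None if q is None else np.round(q,2))
print(bot.read_q(),bot.read_time_s())
E
python3 st.py
```

```text
{'TL': array([ 642.6, -232.9]), 'TR': array([ 593.2, -445.6]), 'BL': array([ 509.8, -202.2]), 'BR': array([ 460.3, -412.9])} c [ 551.5 -323.4]
yaw -13.07 218.4
yaw -13.2 216.4
yaw -13.0 136.3
yaw -13.83 136.8
pin [ 531.6 -317.3   38. ] knob [ 446.7 -310.2   61. ] fence/stop inner corner [ 600.6 -250.9   33. ] fence right inner [ 562.8 -432.5   33. ] stop low inner [ 562.2 -244.4   33. ]
hover [ 572.6 -115.8  195.9] [-0.27  0.15  2.03  0.25  0.42 -1.96]
grip [ 636.3 -121.1   93.7] [-0.25  0.38  2.03  0.45  0.2  -2.16]
up [ 584.2 -103.7  179. ] [-0.24  0.19  2.04  0.23  0.38 -1.92]
[-0.52  0.5   1.48  0.    1.16 -0.29]
[-0.52  0.6   1.6  -0.    0.94 -0.29]
[ 1.21698576e+00  3.19616416e-01  1.56448731e+00 -4.03726130e-05
  1.25737946e+00 -1.99815667e-02] 2.7
```

```bash
sed -i 's/radians(-13.5)/radians(-13.3)/' h.py; echo 'J=np.array([552.,-323.4,0])' >> h.py
python3 - <<'E'
from h import *
g=top-5*ux-13*uy
bot.move_ptp((g+60*un).tolist(),Opick.tolist())
print("t",bot.read_time_s(),bot.read_ee_pos())
print("hit",bot.move_linear((g-10.5*un).tolist(),feed=80,until_force=8),np.round((np.array(bot.read_ee_pos())-g)@un,1))
bot.close(60); print("open",bot.read_opening(),"f",bot.read_gripper_force(),bot.read_ft_force(),bot.read_time_s())
p,d=bot.grab_frame("scene"); cv2.imwrite("pics/s2.png",cv2.resize(p[160:280,230:400,::-1],None,fx=4.6,fy=4.6,interpolation=cv2.INTER_CUBIC))
E
```

```text
t 5.4417 [ 599.25560662 -117.4413827   153.65526083]
hit False -10.3
open 0.31099441034614017 f 57.723865834996104 [-3.73001974  3.5960867   5.85165203] 7.05
```

View pics/s2.png

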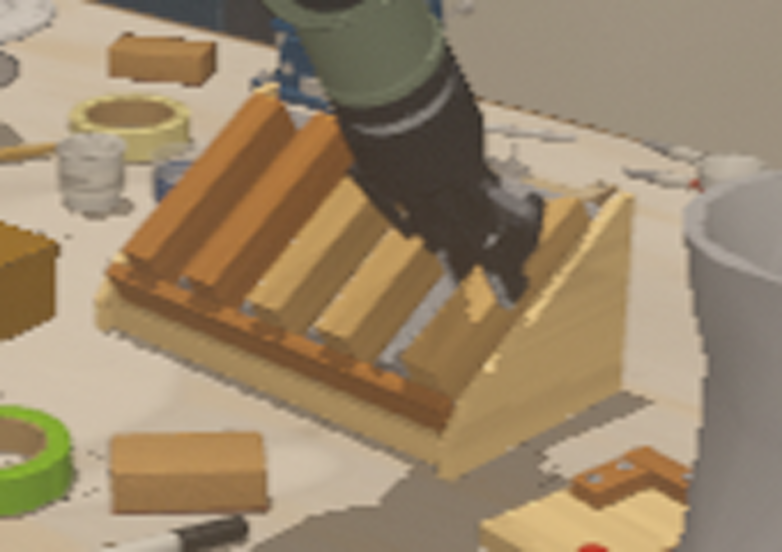

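The rail is gripped (fingers about 28 mm apart, 58 N) and has been drawn over to the cheek; the good rails haven't moved. Lifting it and moving to above the jig.

Run:
```python
from h import *
g=top-5*ux-13*uy
bot.move_linear((g+60*un).tolist(),feed=120)
print(bot.read_opening(),bot.read_gripper_force())
p=g+60*un+np.array([-30,0,90.])
try: bot.move_linear(p.tolist(),feed=150)
except bot.IKError as e: print("ik",e)
T=J+20*jx+10*jy-4*jx-6*jy   # 4 mm off fence, 6 mm off stop
bot.move_ptp((T+160*Z).tolist(),Olay.tolist())
print(bot.read_opening(),bot.read_gripper_force(),bot.read_time_s(),bot.read_ft_force())
q,d=bot.grab_frame("top"); C=cloud("top",d); np.save("topC2.npy",C)
for r in bot.outline_of("top","rail_skew")[:2]:
    P=C[r["region"]]; print(r["conf"],len(P),np.median(P,0).round(1),cv2.minAreaRect(P[P[:,2]>100][:,:2].astype(np.float32)))
cv2.imwrite("pics/t3.png",cv2.resize(q[120:280,220:460,::-1],None,fx=3.3,fy=3.3,interpolation=cv2.INTER_CUBIC))
```

```text
0.30648297829758914 58.2951590185985
0.3095108622986651 58.2392502296716 10.05 [-0.32273713  0.0735483  -1.39521011]
0.8 378 [ 576.5 -287.6  169.8] ((536.7889404296875, -188.01507568359375), (89.04988098144531, 400.259521484375), 12.609487533569336)
```

View pics/t3.png

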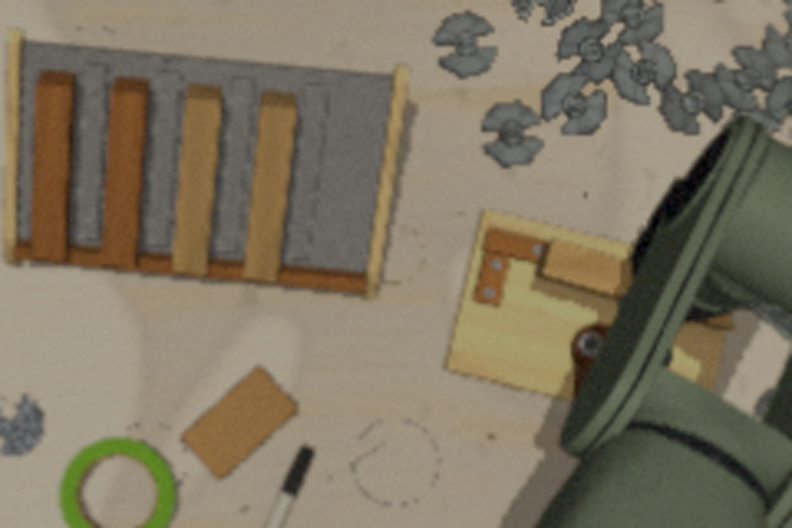

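The four good rails are in place. The crooked rail is held over the jig with its square end towards the stop and its top at z≈170, as expected.

Run:
```python
from h import *
T=J+20*jx+10*jy-4*jx-6*jy
def jc():
    e=np.array(bot.read_ee_pos()); return np.round([(e-J)@jx,(e-J)@jy,e[2]],1)
print(bot.move_linear((T+58*Z).tolist(),feed=120,until_force=15),jc())
print("down",bot.move_linear((T+43*Z).tolist(),feed=25,until_force=5),jc(),np.round(bot.read_ft_force(),1))
e=np.array(bot.read_ee_pos()); e[2]+=0.7; bot.move_linear(e.tolist(),feed=20)
print("stop",bot.move_linear((e+14*jy).tolist(),feed=20,until_force=6),jc(),np.round(bot.read_ft_force(),1))
e=np.array(bot.read_ee_pos())
print("fence",bot.move_linear((e+12*jx).tolist(),feed=20,until_force=6),jc(),np.round(bot.read_ft_force(),1))
print(bot.read_opening(),bot.read_gripper_force(),bot.read_time_s())
```

```text
False [16.7  3.8 58.9]
down True [16.5  3.3 55.4] [-0.9 -0.6  4.3]
stop True [16.5  8.4 56.2] [-0.6 -2.   1.8]
fence True [16.7  8.  55.7] [-0.7  0.5  3.8]
0.3101387599158744 58.555768362712115 12.45
```

Contact came 9 mm too early, so I'm looking before going on.

Run:
```python
from h import *
a,_=bot.grab_frame("scene"); q,d=bot.grab_frame("top"); C=cloud("top",d)
np.save("topC3.npy",C)
A=cv2.resize(a[230:320,300:420,::-1],(400,300),interpolation=cv2.INTER_CUBIC); B=cv2.resize(q[180:270,340:460,::-1],(800,600),interpolation=cv2.INTER_CUBIC)
cv2.imwrite("pics/b.png",B); 
P=C.reshape(-1,3)-J; x=P@jx; y=P@jy; z=P[:,2]
for y0 in range(15,100,6):
    s=[]
    for x0 in range(-12,66,6):
        m=(abs(x-x0)<3)&(abs(y-y0)<3)&(z<400); s.append(int(np.median(z[m])) if m.any() else -1)
    print(y0,s)
```

```text
15 [337, 399, 21, 18, -1, -1, -1, -1, -1, 32, 34, 212, 22]
21 [328, 208, 21, 43, 66, 65, 68, 67, 34, 31, 33, 111, 104]
27 [336, 338, 19, 22, 68, 67, 68, 67, 31, 34, 32, 34, 205]
33 [382, 392, 20, 39, 68, 66, 66, 69, -1, 32, 32, 31, 390]
39 [379, 390, 24, 51, 69, 67, 66, 70, 200, 31, 32, 213, 21]
45 [25, 390, 209, 46, 191, 129, 194, 72, -1, 33, 34, 30, 19]
51 [24, 19, 22, 43, 70, 66, 66, 70, 33, 34, 32, 30, 19]
57 [21, 20, 19, 56, 66, 67, 69, 67, 67, 30, 33, 354, 376]
63 [19, 21, 21, 42, 67, 68, 67, 69, 368, 357, 367, 366, 21]
69 [21, 20, 20, 59, 363, 367, 368, 366, 69, 31, 32, 31, 20]
75 [369, 365, 368, 359, 72, 65, 67, 69, 48, 30, 31, 33, 20]
81 [21, 34, 30, 33, 35, 37, 41, 39, 30, 31, 31, 32, 23]
87 [20, 34, 34, 34, 31, 31, 34, 31, 33, 30, 30, 32, 23]
93 [20, 31, 34, 33, 31, 31, 33, 34, 30, 35, 31, 34, 21]
99 [19, 26, 30, 28, 30, 29, 31, 31, 32, 31, 32, 24, 21]
```

View pics/b.png

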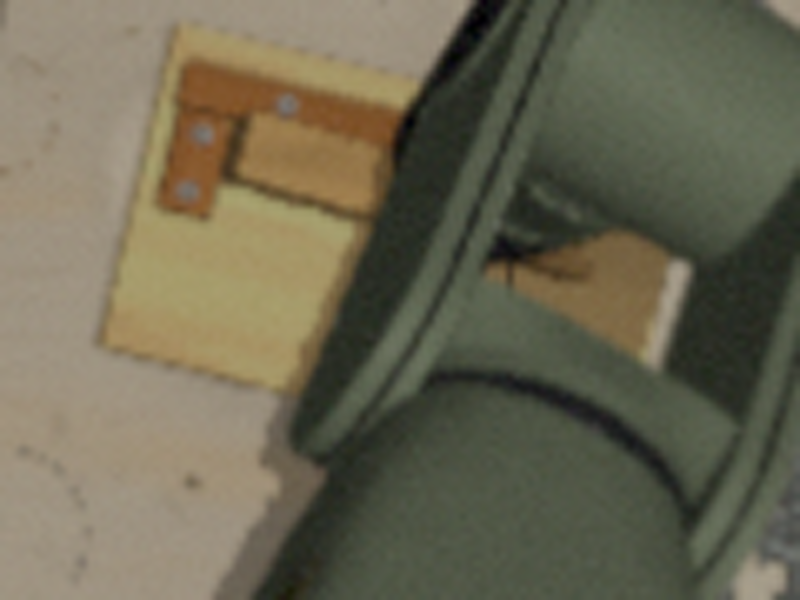

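Run:
```python
from h import *
np.set_printoptions(suppress=True)
C=np.load("topC3.npy"); P=C.reshape(-1,3)-J; x=P@jx; y=P@jy; z=P[:,2]
m=(z>60)&(z<75)&(x>-10)&(x<45)&(y>15)&(y<90)
r=cv2.minAreaRect(np.c_[x,y][m].astype(np.float32)); print("rail",m.sum(),r,cv2.boxPoints(r).round(1).tolist())
A=np.c_[x[m],y[m],np.ones(m.sum())]; print("plane",np.linalg.lstsq(A,z[m],rcond=None)[0])
C0=np.load("topC.npy"); Q=C0.reshape(-1,3)-J; X=Q@jx;Y=Q@jy;zz=Q[:,2]
s=(zz>29)&(zz<37)
for y0 in range(-100,-60,10): # fence inner edge
    k=s&(abs(Y-y0)<5)&(X>20)&(X<60); print("fence y",y0,X[k].min().round(1) if k.any() else None,X[k].max().round(1) if k.any() else None)
for y0 in range(-10,75,10):
    k=s&(abs(Y-y0)<5)&(X>20)&(X<64); print("fence y",y0,X[k].min().round(1),X[k].max().round(1))
k=s&(X>-6)&(X<28)&(Y>60); print("stop y",[ (x0,Y[k&(abs(X-x0)<5)].min().round(1)) for x0 in (0,10,20)])
k=s&(X>-45)&(X<15)&(abs(Y)<30); print("cam x",X[k].min(),X[k].max(),"y",Y[k].min(),Y[k].max())
```

```text
rail 240 ((18.77553367614746, 48.810035705566406), (60.03086853027344, 27.819965362548828), 87.42504119873047) [[3.5, 19.399999618530273], [31.299999237060547, 18.200000762939453], [34.0, 78.19999694824219], [6.199999809265137, 79.4000015258789]]
plane [ 0.04391743  0.00356485 66.66047524]
fence y -100 36.7 53.7
fence y -90 34.9 54.7
fence y -80 35.3 54.9
fence y -70 34.0 54.9
fence y -10 35.1 54.8
fence y 0 35.3 53.8
fence y 10 36.0 53.8
fence y 20 35.9 53.9
fence y 30 34.4 52.5
fence y 40 33.6 53.4
fence y 50 34.3 53.4
fence y 60 34.6 54.0
fence y 70 35.0 53.9
stop y [(0, np.float64(78.8)), (10, np.float64(80.0)), (20, np.float64(79.4))]
cam x -44.76375653007606 -2.6534749043006287 y -29.020242247466886 27.17876646702043
```

The rail sits 2.6° askew in the grip. Its +y corner reached the fence (x≈34 in the jig frame) and rested on its top. I'll lift, turn by +2.6° and lower again.

```bash
cat >> h.py <<'E'
R26=Ro.from_euler('z',2.6,degrees=True).as_matrix()
Olay2=rpy(R26@jy,R26@jx,-Z)
def jc():
    e=np.array(bot.read_ee_pos()); return np.round([(e-J)@jx,(e-J)@jy,e[2]],1)
E
python3 - <<'E'
from h import *
e=np.array(bot.read_ee_pos())
bot.move_linear((e+8*Z-2*jx-3*jy).tolist(),feed=40)
T=J+16*jx+4*jy
bot.move_ptp((T+62*Z).tolist(),Olay2.tolist()); bot.wait(.2)
print(jc(),np.round(bot.read_ft_force(),1))
hit=bot.move_linear((T+44*Z).tolist(),feed=25,until_force=6)
print("down",hit,jc(),np.round(bot.read_ft_force(),1),bot.read_opening(),bot.read_time_s())
E
```

```text
[16.   4.1 61.9] [-0.4  0.6 -2. ]
down True [15.8  4.1 46.6] [-0.4 -0.4  4.6] 0.3112602249090978 13.9667
```

Run:
```python
from h import *
e=np.array(bot.read_ee_pos())
bot.move_linear((e+.6*Z).tolist(),feed=20); bot.wait(.2); print(np.round(bot.read_ft_force(),1))
e=np.array(bot.read_ee_pos())
print("stop",bot.move_linear((e+12*jy).tolist(),feed=20,until_force=8),jc(),np.round(bot.read_ft_force(),1))
bot.wait(.2); e=np.array(bot.read_ee_pos())
print("fence",bot.move_linear((e+10*jx).tolist(),feed=20,until_force=10),jc(),np.round(bot.read_ft_force(),1))
bot.wait(.2); e=np.array(bot.read_ee_pos()); 
print("stop",bot.move_linear((e+5*jy).tolist(),feed=20,until_force=6),jc(),np.round(bot.read_ft_force(),1))
print(bot.read_opening(),bot.read_time_s())
bot.gripper_open(); e=np.array(bot.read_ee_pos()); bot.move_linear((e+90*Z).tolist(),feed=150)
bot.move_ptp((J-150*jx+120*jy+170*Z).tolist(),Olay2.tolist())
q,d=bot.grab_frame("top"); C=cloud("top",d)
P=C.reshape(-1,3)-J; x=P@jx; y=P@jy; z=P[:,2]
m=(z>50)&(z<68)&(x>-10)&(x<45)&(y>-90)&(y<90)
r=cv2.minAreaRect(np.c_[x,y][m].astype(np.float32)); print("rail",m.sum(),r,cv2.boxPoints(r).round(1).tolist(),np.median(z[m]))
for r in bot.mark_of("top","lever_knob"):
    k=atz("top",*r["pixel"],61)-J; print("knob",r["conf"],(k@jx).round(1),(k@jy).round(1),"theta",np.arctan2(-(k@jy),-(k@jx)-21.5).round(3))
print(bot.read_time_s())
cv2.imwrite("pics/t4.png",cv2.resize(q[180:270,340:460,::-1],(800,600),interpolation=cv2.INTER_CUBIC))
```

```text
[-0.4 -0.5 -2.4]
stop True [15.6  8.7 46.8] [ 0.2 -1.4 -1.3]
fence True [18.3  8.8 46.4] [-1.5 -0.3  4. ]
stop True [18.3  8.8 46.5] [ 0.  -0.   3.2]
0.3135831385718571 15.8417
rail 549 ((20.623661041259766, 5.4566802978515625), (28.271780014038086, 147.87327575683594), 0.35564810037612915) [[6.0, 79.30000305175781], [6.900000095367432, -68.5999984741211], [35.20000076293945, -68.4000015258789], [34.29999923706055, 79.5]] 56.27002240201023
knob 0.53 -106.9 -10.4 theta 0.122
18.1333
```

View pics/t4.png

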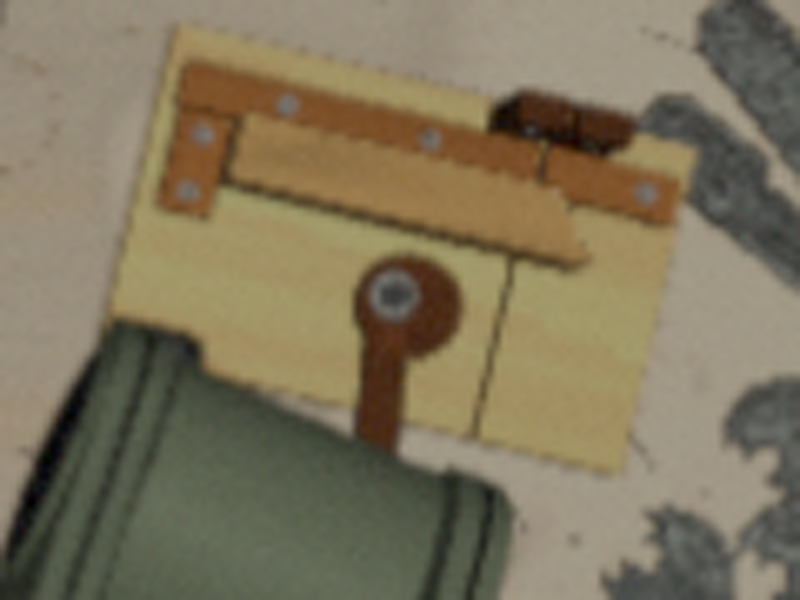

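The rail lies home: its centre is at jig (20.6, 5.5), and the slanted end at (580,255) points to the saw-guide side. Next, the lever: I'll push the knob round with shut fingers.

```bash
cat > lev.py <<'E'
from h import *
pin=J-21.5*jx
def pose(th,back=0,z=46):
    t=np.sin(th)*jx-np.cos(th)*jy; k=pin+85*(-np.cos(th)*jx-np.sin(th)*jy)
    x=-t; return (k-t*(23.5+back)+z*Z).tolist(), rpy(x,np.cross(-Z,x),-Z).tolist(), t
E
python3 - <<'E'
from lev import *
bot.close(40)
p,o,t=pose(.14,18,130); bot.move_ptp(p,o)
p,o,t=pose(.14,18); print("down",bot.move_linear(p,feed=120,until_force=10)); bot.wait(.1)
f0=np.array(bot.read_ft_force())
for th in list(np.arange(.14,1.06,.13))+[1.1,1.14,1.18,1.22]:
    p,o,t=pose(th); h=bot.move_linear(p,o,feed=60,until_force=35)
    f=np.array(bot.read_ft_force())-f0; e=np.array(bot.read_ee_pos())
    print(round(th,2),h,"F along",-round(f@t,1),"F",f.round(1),"err",((e-np.array(p))).round(1))
    if h or -f@t>30: break
print(bot.read_time_s())
q,d=bot.grab_frame("top"); cv2.imwrite("pics/t5.png",cv2.resize(q[180:270,340:460,::-1],(800,600),interpolation=cv2.INTER_CUBIC))
E
```

```text
down False
0.14 False F along -1.1 F [ 0.2 -1.1 -0.1] err [-0.1 -0.6 -0. ]
0.27 False F along -0.3 F [-0.3 -0.3 -0.3] err [-0.   0.  -0.1]
0.4 False F along 0.5 F [-0.7  0.4  0.9] err [ 0.   0.2 -0.1]
0.53 False F along -0.4 F [ 0.4 -0.3  0.2] err [ 0.1  0.2 -0. ]
0.66 False F along -0.3 F [ 0.1 -0.3 -0. ] err [ 0.   0.3 -0. ]
0.79 False F along -0.1 F [ 0.2  0.1 -0.5] err [ 0.   0.3 -0. ]
0.92 False F along 0.1 F [-0.4 -0.2  0.1] err [-0.   0.3 -0. ]
1.05 False F along 0.3 F [0.3 0.7 0.4] err [-0.1  0.3 -0. ]
1.1 False F along -1.2 F [ 0.9 -0.8  0.7] err [-0.1  0.3  0. ]
1.14 False F along 0.5 F [-0.6  0.1 -0.5] err [-0.1  0.2 -0. ]
1.18 False F along 0.5 F [-0.5  0.3  1. ] err [ 0.   0.1 -0. ]
1.22 False F along 0.1 F [0.1 0.3 0.9] err [-0.2  0.2 -0.1]
24.2
```

View pics/t5.png

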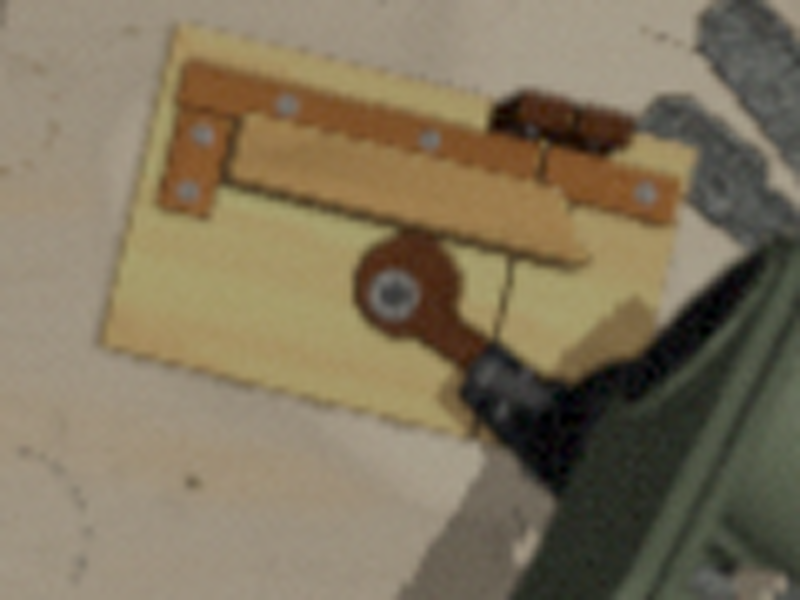

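The lever has swung to about 1.2 rad and the cam at (405,240) has just reached the rail. I'll push on until it is tight.

Run:
```python
from lev import *
f0=np.array(bot.read_ft_force())
for th in np.arange(1.26,1.62,.03):
    p,o,t=pose(th); h=bot.move_linear(p,o,feed=25,until_force=35); bot.wait(.1)
    f=np.array(bot.read_ft_force())-f0
    print(round(th,2),h,"F along",-round(f@t,1),"F",f.round(1))
    if h or -f@t>28: break
print(bot.read_time_s(),th)
```

```text
1.26 False F along 4.1 F [-3.9  1.5  2.8]
1.29 False F along 4.9 F [-4.3  2.2  4.3]
1.32 False F along 6.7 F [-5.9  3.   4.3]
1.35 False F along 8.6 F [-7.3  4.6  6.5]
1.38 False F along 9.7 F [-8.7  4.4  5.2]
1.41 False F along 13.6 F [-12.4   5.6   9.1]
1.44 False F along 13.5 F [-12.2   6.    9. ]
1.47 False F along 17.8 F [-16.8   5.9  11. ]
1.5 False F along 16.1 F [-15.1   5.6  11.3]
1.53 False F along 20.6 F [-19.8   5.7  13.7]
1.56 False F along 19.9 F [-19.1   5.8  11.4]
1.59 False F along 24.1 F [-23.2   6.7  14.5]
1.62 False F along 28.9 F [-28.2   6.8  18.3]
28.9417 1.6200000000000003
```

Run:
```python
from lev import *
p,o,t=pose(1.62,40); bot.move_linear(p,feed=60)
bot.move_linear((np.array(p)+120*Z).tolist(),feed=150)
bot.move_ptp([330,-40,300],[np.pi,0,2.6])
q,d=bot.grab_frame("top"); C=cloud("top",d); P=C.reshape(-1,3)-J; x=P@jx; y=P@jy; z=P[:,2]
m=(z>50)&(z<68)&(x>3)&(x<45)&(y>-90)&(y<90)
r=cv2.minAreaRect(np.c_[x,y][m].astype(np.float32)); print("rail",m.sum(),cv2.boxPoints(r).round(1).tolist(),np.median(z[m]))
for n in ("top","scene"):
    if n=="scene": bot.grab_frame(n)
    for r in bot.mark_of(n,"lever_knob")[:2]:
        k=atz(n,*r["pixel"],61)-J; print("knob",n,round(r["conf"],2),(k@jx).round(1),(k@jy).round(1),"theta",np.arctan2(-(k@jy),-(k@jx)-21.5).round(3))
print(bot.read_time_s())
cv2.imwrite("pics/t6.png",cv2.resize(q[120:300,220:460,::-1],(800,600),interpolation=cv2.INTER_CUBIC))
```

```text
rail 551 [[6.599999904632568, 79.19999694824219], [7.099999904632568, -67.4000015258789], [35.70000076293945, -67.30000305175781], [35.099998474121094, 79.30000305175781]] 56.637409365260964
knob top 0.64 -23.9 -82.3 theta 1.542
32.375
```

View pics/t6.png

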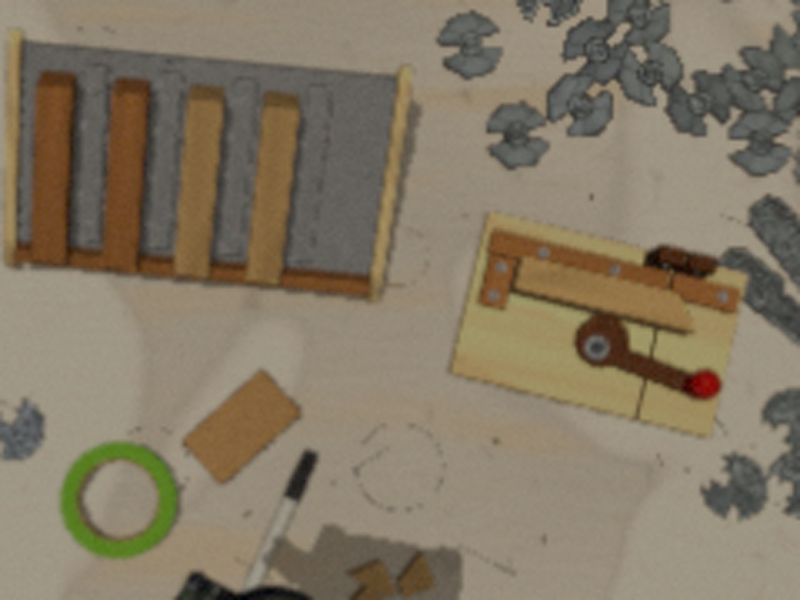

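The lever (knob at (705,383)) stands at about 1.54 rad with its cam on the rail. The rail lies flush against fence and stop, the four good rails are in the rack, and the bystanders in view haven't moved.

```bash
python3 -c "
from rig import bot
print(bot.sign_off())"
```

```text
the job is handed in; nothing more can be done
None
```

The job is handed in at about 32 s (limit 58 s): the crooked rail lies flat in the jig, square end at the stop, clamped against the fence with the cam lever at about 1.54 rad, and the four good rails are still in the rack; no verdict came back.

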